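Refit the weighing plate on the kitchen scale

ROBOT

A 7-joint arm with a two-finger parallel gripper is mounted at the origin on a cart in front of the work surface, level with it; the furniture and walls round the work are solid. World frame = base frame: x ahead of the robot, y to its left, z up, the work surface at z = 0. Lengths are in m, angles in rad, forces in N, time in s.
With the tool pointing down it reaches from about 0.425 to 0.925 m from the base axis. Payload 6.8 kg.
Tool frame: the origin (TCP) lies midway between the tips of the shut fingers; the grasp point (between the pads) lies 19 mm behind it; z points along the fingers, y is the line along which they close (so a half turn about z gives the same grasp; the last joint's range is limited). The gripper opens to 85 mm and grips with 20 to 120 N. Pads are 22 mm wide; open, the fingers measure 114 mm over their backs; the gripper's body (76 mm by 85 mm) begins 54 mm behind the grasp point. The pads swing forward as they close: fully open they stand 13 mm farther back than shut.
Start: joints at [-1.379, 0.477, 0.022, 1.555, -0.011, 1.109, -0.083], TCP at [0.199, 0.645, 0.231] pointing down, gripper open.
Joint ranges: [-2.96, 2.96], [-0.34, 2.1], [-1.41, 1.46], [0.24, 2.44], [-1.37, 4.51], [0.17, 1.92], [-2.96, 2.96]. Speed limits (rad/s): [2.39, 2.39, 3.14, 3.14, 3.14, 3.14, 3.14].

INTERFACE

Orientations are given as a unit quaternion [w, x, y, z].
In Python, from station import * gives the robot as it stands.
- The arm moves only by the shell command python3 -m creep 'ROWS' [FORCE]. ROWS is JSON, a list of rows, each a list of 7 numbers: the gripper command: -1 is shut, 1 is fully open, values between are in proportion, then the shift along the world's x, y, z in mm, then the turn, a rotation vector about the world's x, y, z in rad. A call has 1 to 5 rows; each row shifts and turns the commanded pose from where the row before left it; what a row does not reach is not made up. A row lasts 1/8 s, in which the tool goes at most 62.5 mm and 10.7 degrees, less where a joint would pass 70% of its speed; a pose out of reach is approached as far as the arm can. A call is refused whole if a number of a shift passes 62.5 or a number of a turn 0.188, either way. A call with a gripper value outside its range is refused whole. The fingers move at their own pace and stop on an object; FORCE is the grip in N (left out, the last holds). Time passes only in rows, so rows that do not move let the fingers close. It gives the time, the measured TCP pose, the force, the opening and the grip force at its end, in the units of the state.
- get_obs(): the state, without advancing time (a new reading comes with each control period).
- read_camera(name): name is "scene" or "top" or "wrist"; returns (picture, depth): 384x512x3 uint8, red, green, blue; 384x512 float32, m along the optical axis (not along the pixel's ray), 0 where there is no reading.
- camera_params(name): a dict with "intrinsics" (3x3 intrinsics, pixels), "cam_to_world" (4x4, takes a point from camera to world coordinates); the wrist camera has in their place "mount" (4x4, takes a point from camera to tool coordinates, whose origin is the TCP and whose axes are the flange's). Camera axes: x right, y up, looking along -z (the intrinsics and any distortion apply to the point x, -y, -z); pixel columns grow to the right and rows downward; lengths in m; the calibration is good to about 2 mm. A picture is of the moment at which its call begins: read the wrist's pose just before it. camera_params takes no time and is no camera call.
- hand_in(): hands the job in; it is judged then, once.
The state is a dict: "t": time; "q": joint angles; "joint_vel": joint speeds; "joint_torque": joint torques, N m; "eef_pos": TCP position; "tool_rot": TCP orientation; "contact_force": force on the tool from outside, world axes, zero at the start; "torque": the same for the moment, N m; "gripper_width": opening from 0.0 (shut) to 1.0 (fully open); "grasp_force": force on a finger pad.
Only numpy, scipy, OpenCV 4.12 (cv2) and the standard library are available. Lean on these libraries where they do the work, as an engineer would, in place of code of your own. Each camera call takes 0.05 s, during which the arm holds its last target. There are 200 camera calls.

TASK

Put the loose weighing plate back on the kitchen scale: bring it onto the scale's upright pin, slide it about under light pressure until its hole finds the pin, and let it drop so that it lies flat and free on the carrier. The scale is a light one: never press its carrier down more than 9 mm (about 11 N). Leave the other things on the worktop where they are.

Things in the scene. Friction and masses are not known exactly. Their poses are not given: they have to be found in the camera images.
- scale: spring kitchen scale, fixed to the worktop: white housing 130 (x) x 150 (y) x 65 mm high with a round dial on its front; origin under its middle on the worktop, z up, front towards its -x. Above it stands a sprung carrier: a level steel disc, 70 mm wide, 5 thick, with one upright pin in the disc's middle, 20 mm in diameter, 14 high, its top edge chamfered 1.5 mm.
- pin_about (a point): fixed point of the scale, 96 mm above its origin: where the unloaded pin's tip stands only roughly. The true tip is up to 8 mm off along the scale's x, up to 8 mm off along its y and up to 2 mm higher or lower, differently each time and not measured; disc and pin shift together, so the disc's upper face is always 14 mm under the tip. Under load they move straight down only.
- carrier (a joint): how far the scale's carrier (disc and pin) is pressed down, m: 0 unloaded, its stop at 0.012; the spring takes about 1.2 N per mm from the first mm on
- plate: loose aluminium weighing plate, about 0.3 kg: square, 140x140 mm, 5 thick, flat with rounded edges; in its middle a square collar 40x40 mm, sides parallel to the plate's, top 29 mm above the plate's underside. A round 22 mm hole runs through collar and plate. Origin in the hole's middle at the underside, z up. Starts flat on the worktop; any swivel about the pin is right in the end.
- salt: bystander: salt shaker, 44 mm wide, 90 tall, origin under its middle
- tea_light: bystander: tea light, 38 mm wide, 16 tall, origin under its middle
- mug: bystander: white mug, 82x112x94 mm, origin under its middle
- jam: bystander: jam jar, 68 mm wide, 84 tall, origin under its middle
- fish_tin: bystander: flat tin, 86 mm wide, 40 tall, origin under its middle
- spice: bystander: spice jar, 45 mm wide, 100 tall, origin under its middle

How it is judged:
On the way, in this order (a step that is already met when the one before it is completed fails the run):
1. the plate has been lifted off the worktop (height (world z) of plate above 0.06 m), for 0.1 s.
2. the plate's hole has dropped over the pin: it lies level and low on the carrier (z of plate in the frame of scale between 0.07 and 0.0835 m and horizontal distance between plate and scale below 0.014 m and angle between plate's own z axis and vertical below 0.05 rad), for 0.2 s.
At the end, for the whole second after the job is handed in: The plate lies at rest on the scale's carrier with the pin in its hole: its underside 70 to 83.5 mm above the scale's origin, its middle within 14 mm of the scale's middle, level within 0.05 rad, its weight on the carrier (pressed 1 to 6 mm down) (all of step 2 and value of joint carrier between 0.001 and 0.006 m and linear speed of plate below 0.02 m/s and angular speed of plate below 0.2 rad/s); the robot touches nothing.
It fails at once if the scale is overloaded: its carrier pressed more than 9.5 mm down (value of joint carrier above 0.0095 m).
It fails at once if one of the other things on the worktop is displaced by more than 25 mm (distance of any of salt, tea_light, mug, jam, fish_tin, spice from where it was at the start of the episode above 0.025 m).
It also fails if it takes over 72 s, if anything falls off the work surface, if the arm or the gripper's body presses on something with over 40 N, if the wrist force passes 120 N, or if a joint passes its speed limit or range.

## Working session

There is one attempt and no reset: what is moved stays moved. The work goes in short steps, Python scripts to look and compute and a shell command to move; the robot and the scene stay as the last step left them, time stands still between calls to the robot, and variables do not carry over. Pictures are saved under pics/ and viewed, at most 10 in all, crops included, and the job is handed in when it is done.

```bash
mkdir -p pics; ls; cat > h.py <<'E'
from station import *
import numpy as np, cv2
def cloud(name):
    o=get_obs()
    p,d=read_camera(name); c=camera_params(name); K=np.array(c["intrinsics"])
    if name=="wrist":
        from scipy.spatial.transform import Rotation as R
        T=np.eye(4); q=o["tool_rot"]; T[:3,:3]=R.from_quat([q[1],q[2],q[3],q[0]]).as_matrix(); T[:3,3]=o["eef_pos"]; T=T@np.array(c["mount"])
    else: T=np.array(c["cam_to_world"])
    v,u=np.mgrid[:384,:512]
    X=np.stack([(u-K[0,2])/K[0,0]*d,-(v-K[1,2])/K[1,1]*d,-d],-1)
    return p,d,X@T[:3,:3].T+T[:3,3],T,K
def save(n,p): cv2.imwrite("pics/"+n,cv2.cvtColor(p,cv2.COLOR_RGB2BGR))
E
python3 - <<'E'
from h import *
for n in ("top","scene"):
    p,d,W,T,K=cloud(n); save(n+"0.png",p); np.savez(n+"0.npz",p=p,d=d,W=W)
    print(n,T[:3,3],T[:3,2],camera_params(n).keys())
print(get_obs())
E
```

```text
pics
top [0.48959498 0.08517248 1.36893636] [-0.05367366 -0.02817539  0.99816095] dict_keys(['intrinsics', 'cam_to_world'])
scene [0.56356585 0.63446549 0.88368454] [0.00632298 0.535655   0.84441325] dict_keys(['intrinsics', 'cam_to_world'])
{'t': 0.1, 'q': array([-1.3790951 ,  0.47773692,  0.02237172,  1.55634325, -0.0115243 ,
        1.1093258 , -0.08310333]), 'joint_vel': array([-9.85084712e-05, -1.35041647e-03, -1.39340589e-03, -1.74603758e-03,
        8.70249756e-04,  1.54121700e-03,  1.74722738e-04]), 'joint_torque': array([ 3.85512103e-03, -5.97764397e+01,  1.61333978e+00, -2.81952721e+01,
        1.27859481e-02,  4.97173503e-03, -1.46029475e-05]), 'eef_pos': array([0.19921016, 0.6443697 , 0.23041439]), 'tool_rot': array([-6.86817627e-05,  1.49349632e-01,  9.88784090e-01, -8.39651491e-04]), 'contact_force': array([ 0.21233156, -0.80186142,  0.01613672]), 'torque': array([-0.00545904,  0.03128738,  0.02842255]), 'grasp_force': 0.0, 'gripper_width': 1.0017051186928863}
```

View pics/top0.png

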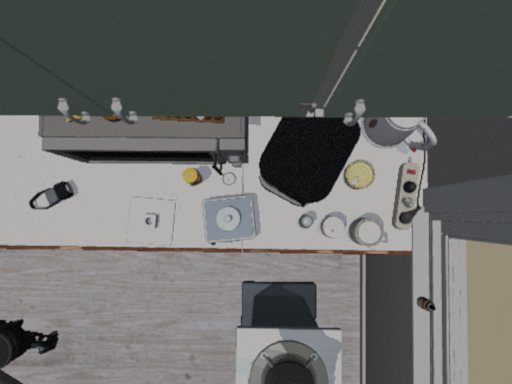

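View pics/scene0.png

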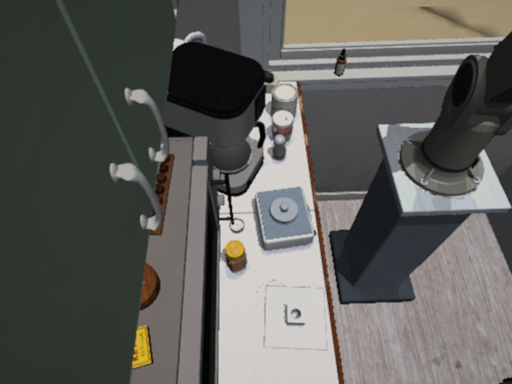

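The top view shows the white plate near (150,221) with its collar at (151,220). The scale is near (229,219) with its disc and pin at about (228,217). The spice or jam jar is at (191,176) and other jars are to the right. The scene view shows the plate at (296,316) and the pin at (284,208).

```bash
python3 - <<'E'
from h import *
for n,pts in (("top",[(288,370),(150,205),(151,220),(229,218),(212,205),(191,176),(229,178),(306,221),(250,205),(229,190),(229,160),(150,160),(150,130)]),("scene",[(296,316),(296,300),(284,208),(262,240),(236,245),(237,225),(280,145),(296,200),(212,200),(190,220),(230,100)])):
    z=np.load(n+"0.npz"); W=z["W"]
    for u,v in pts: print(n,(u,v),W[v,u].round(3))
# pin / collar by height
for n in("top","scene"):
    z=np.load(n+"0.npz");W=z["W"];p=z["p"]
    c=W[[205,220][0],[150,229][0]]
    for nm,lo,hi,box in (("plate",.002,.012,(150,221) if n=="top" else (296,316)),("collar",.02,.04,(151,220) if n=="top" else (294,313)),("tip",.088,.102,(229,218) if n=="top" else (284,208)),("disc",.072,.086,(229,218) if n=="top" else (284,208)),("hous",.055,.07,(229,218) if n=="top" else (284,220))):
        v,u=np.mgrid[:384,:512]; m=(abs(u-box[0])<38)&(abs(v-box[1])<38)&(W[...,2]>lo)&(W[...,2]<hi)
        if m.sum()<3: print(n,nm,"none");continue
        P=W[m]; r=cv2.minAreaRect((P[:,:2]*1000).astype(np.float32)); print(n,nm,m.sum(),P.mean(0).round(4),np.median(P[:,2]).round(4),r)
E
```

```text
top (288, 370) [0.068 0.008 0.117]
top (150, 205) [0.52  0.428 0.009]
top (151, 220) [ 0.474  0.427 -0.004]
top (229, 218) [0.483 0.178 0.091]
top (212, 205) [0.521 0.231 0.064]
top (191, 176) [0.602 0.289 0.097]
top (229, 178) [0.605 0.186 0.007]
top (306, 221) [ 0.477 -0.042  0.087]
top (250, 205) [0.522 0.119 0.063]
top (229, 190) [0.569 0.186 0.   ]
top (229, 160) [0.636 0.172 0.203]
top (150, 160) [0.651 0.415 0.072]
top (150, 130) [0.695 0.358 0.303]
scene (296, 316) [ 0.467  0.426 -0.   ]
scene (296, 300) [0.463 0.389 0.002]
scene (284, 208) [0.481 0.19  0.096]
scene (262, 240) [0.537 0.241 0.025]
scene (236, 245) [0.6   0.287 0.103]
scene (237, 225) [0.6   0.191 0.015]
scene (280, 145) [ 0.473 -0.028  0.071]
scene (296, 200) [0.445 0.149 0.062]
scene (212, 200) [0.647 0.219 0.194]
scene (190, 220) [0.672 0.323 0.3  ]
scene (230, 100) [0.564 0.634 0.884]
top plate 1843 [0.4778 0.4253 0.0048] 0.0044 ((482.1230163574219, 429.0376281738281), (206.5135040283203, 231.1083984375), 0.9045544862747192)
top collar 149 [0.4707 0.425  0.0281] 0.0283 ((470.816162109375, 424.8006591796875)
[... 529 characters left out ...]
0041] 0.004 ((467.44183349609375, 422.00787353515625), (164.9193115234375, 167.35296630859375), 85.51651000976562)
scene collar 276 [0.4702 0.4278 0.0273] 0.0277 ((469.3640441894531, 427.1047668457031), (40.66542434692383, 40.17776870727539), 85.59053802490234)
scene tip 50 [0.4795 0.1859 0.0934] 0.0937 ((479.56787109375, 184.66488647460938), (17.730693817138672, 19.873743057250977), 10.405405044555664)
scene disc 490 [0.4797 0.1867 0.0801] 0.08 ((478.44915771484375, 184.38787841796875), (69.12627410888672, 67.51396942138672), 86.46977233886719)
scene hous 1964 [0.4791 0.1938 0.0629] 0.0635 ((476.5826721191406, 184.02272033691406), (131.84451293945312, 147.54473876953125), 5.993645668029785)
```

```bash
python3 -m creep '[[1,45,-36,0,0,0,0.05],[1,45,-36,0,0,0,0.05],[1,45,-36,0,0,0,0.05],[1,45,-36,0,0,0,0.05],[1,45,-36,0,0,0,0.02]]'; python3 -m creep '[[1,45,-40,-20,0,0,0],[1,0,0,-20,0,0,0],[1,0,0,0,0,0,0],[1,0,0,0,0,0,0]]'
python3 - <<'E'
from h import *
p,d,W,T,K=cloud("wrist"); save("w1.png",p); np.savez("w1.npz",p=p,d=d,W=W)
z=W[...,2]; m=(z>.02)&(z<.04)&(np.hypot(W[...,0]-.47,W[...,1]-.426)<.045)
P=W[m]; print(m.sum(),P.mean(0),cv2.minAreaRect((P[:,:2]*1000).astype(np.float32)),np.median(P[:,2]))
print(get_obs())
E
```

```text
t: 0.72
eef_pos: [0.4255, 0.4634, 0.231]
tool_rot: [-0.0, 0.039, 0.999, -0.0]
contact_force: [-0.3, 0.2, 0.7]
gripper_width: 1.0
grasp_force: 0.0
t: 1.23
eef_pos: [0.4679, 0.4267, 0.1921]
tool_rot: [-0.0, 0.039, 0.999, 0.0]
contact_force: [-0.1, 0.8, 0.8]
gripper_width: 1.001
grasp_force: 0.0
927 [0.46859328 0.42587899 0.02762053] ((469.40582275390625, 425.80841064453125), (39.94025421142578, 40.11785125732422), 85.47966766357422) 0.027839229496000817
{'t': 1.275, 'q': array([-0.88355436,  0.4449555 ,  0.061672  ,  1.70320741, -0.03234687,
        0.99325474,  0.68292396]), 'joint_vel': array([-2.96043608e-03, -4.95295102e-03,  3.93393965e-03, -5.70923841e-04,
       -2.21120083e-04, -2.99196673e-03, -7.21222966e-05]), 'joint_torque': array([ 4.70627658e-01, -5.50520504e+01,  2.23234802e+00, -2.59672862e+01,
        2.73878302e-02,  1.90883176e-02, -1.14171944e-03]), 'eef_pos': array([0.46799063, 0.42695304, 0.19240971]), 'tool_rot': array([1.56657507e-04, 3.88061233e-02, 9.99246552e-01, 6.23194470e-04]), 'contact_force': array([ 0.33859861,  0.00322716, -0.09886036]), 'torque': array([-0.02233442,  0.02796139,  0.02792134]), 'grasp_force': 0.0, 'gripper_width': 1.0015246482061881}
```

View pics/w1.png

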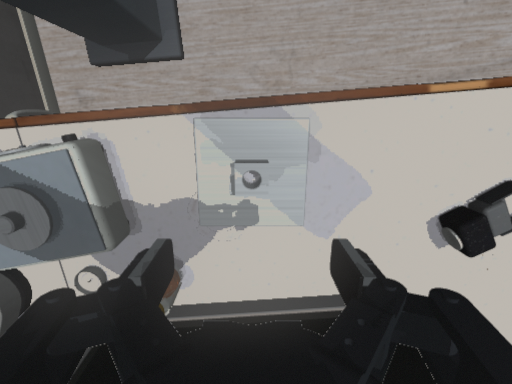

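The wrist view shows the plate square, with the collar at about (251,178). The collar's sides are parallel to the pads, and its centre measures (0.469, 0.426). I'm descending now.

```bash
python3 -m creep '[[1,1,-1,-50,0,0,0],[1,0,0,-50,0,0,0],[1,0,0,-45,0,0,0],[1,0,0,-25,0,0,0],[1,0,0,-14,0,0,0]]'; python3 -m creep '[[1,0,0,-4,0,0,0],[0.3,0,0,0,0,0,0],[-1,0,0,0,0,0,0],[-1,0,0,0,0,0,0],[-1,0,0,0,0,0,0]]' 60;  python3 -m creep '[[-1,0,0,0,0,0,0],[-1,0,0,0,0,0,0],[-1,0,0,0,0,0,0]]' 60
```

```text
t: 1.9
eef_pos: [0.4689, 0.4254, 0.0069]
tool_rot: [-0.0, 0.039, 0.999, -0.0]
contact_force: [-0.2, 0.1, 0.8]
gripper_width: 1.002
grasp_force: 0.0
t: 2.52
eef_pos: [0.4705, 0.4254, 0.005]
tool_rot: [0.001, 0.04, 0.999, 0.001]
contact_force: [-1.0, -0.0, 5.8]
gripper_width: 0.456
grasp_force: 62.9
t: 2.9
eef_pos: [0.4704, 0.4254, 0.005]
tool_rot: [0.001, 0.04, 0.999, 0.001]
contact_force: [-0.7, -0.0, 6.8]
gripper_width: 0.457
grasp_force: 62.9
```

```bash
python3 -m creep '[[-1,0,0,15,0,0,0],[-1,0,0,30,0,0,0],[-1,0,0,40,0,0,0],[-1,0,0,40,0,0,0],[-1,0,0,10,0,0,0]]'; python3 -m creep '[[-1,0,-25,0,0,0,0],[-1,3,-45,0,0,0,0],[-1,3,-45,0,0,0,0],[-1,0,-40,0,0,0,0],[-1,0,0,0,0,0,0]]'
python3 - <<'E'
from h import *
o=get_obs();print(o["eef_pos"],o["contact_force"],o["torque"],o["gripper_width"])
p,d,W,T,K=cloud("wrist"); save("w2.png",p); np.savez("w2.npz",p=p,d=d,W=W)
p,d,W,T,K=cloud("scene"); save("s2.png",p); np.savez("s2.npz",p=p,d=d,W=W)
a=np.hstack([cv2.imread("pics/w2.png"),cv2.imread("pics/s2.png")]);cv2.imwrite("pics/c2.png",cv2.resize(a,(800,300),interpolation=cv2.INTER_AREA))
E
```

```text
t: 3.52
eef_pos: [0.4708, 0.4255, 0.1419]
tool_rot: [0.002, 0.04, 0.999, 0.002]
contact_force: [0.4, 0.3, -3.3]
gripper_width: 0.458
grasp_force: 61.9
t: 4.15
eef_pos: [0.4752, 0.2645, 0.1374]
tool_rot: [-0.001, 0.043, 0.999, -0.002]
contact_force: [-0.2, -0.2, -2.8]
gripper_width: 0.453
grasp_force: 61.8
[0.47518023 0.26447699 0.13743129] [-0.18587557 -0.2195315  -2.81721735] [ 0.07057766 -0.00093869 -0.02249122] 0.45275383103384825
```

View pics/c2.png

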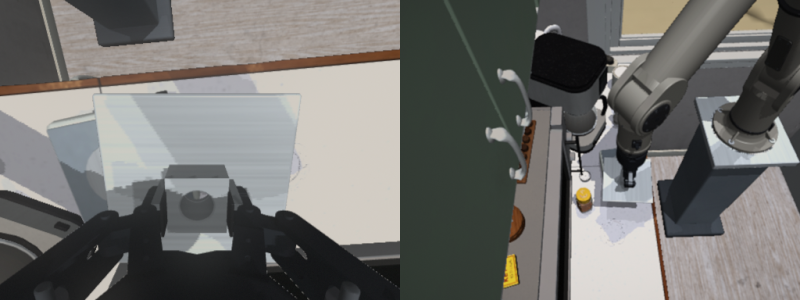

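The left half (wrist view) shows the plate held level with its collar between the pads and the hole at about (195,200). The right half (scene view) shows the plate clear above the worktop. Next I'll measure the plate in the tool frame.

```bash
python3 - <<'E'
from h import *
z=np.load("w2.npz");W=z["W"]; e=np.array([.4752,.2645,.1374])
D=W-e
m=(abs(D[...,0])<.1)&(abs(D[...,1])<.1)&(D[...,2]>-.02)&(D[...,2]<.012)
m[310:]=0
h=np.histogram(D[m][:,2],bins=np.arange(-.02,.0121,.002));print(list(zip(h[1].round(3),h[0])))
P=W[m]; med=P
A=np.c_[P[:,:2]-e[:2],np.ones(len(P))]
k=np.ones(len(P),bool)
for _ in range(8):
    c=np.linalg.lstsq(A[k],P[k,2]-e[2],rcond=None)[0]; k=abs(A@c-(P[:,2]-e[2]))<.003
print("plane",c,k.sum(),cv2.minAreaRect((P[k][:,:2]*1000).astype(np.float32)))
m2=(abs(D[...,0])<.035)&(abs(D[...,1])<.035)&(D[...,2]>.015)&(D[...,2]<.035)
v,u=np.mgrid[:384,:512]; m2&=(v>205)&(v<300)&(u>200)&(u<300)
P=W[m2];print("collar",m2.sum(),P.mean(0)-e,cv2.minAreaRect((P[:,:2]*1000).astype(np.float32)),np.median(P[:,2])-e[2])
E
```

```text
[(np.float64(-0.02), np.int64(0)), (np.float64(-0.018), np.int64(0)), (np.float64(-0.016), np.int64(0)), (np.float64(-0.014), np.int64(0)), (np.float64(-0.012), np.int64(0)), (np.float64(-0.01), np.int64(0)), (np.float64(-0.008), np.int64(7)), (np.float64(-0.006), np.int64(42)), (np.float64(-0.004), np.int64(2007)), (np.float64(-0.002), np.int64(27809)), (np.float64(-0.0), np.int64(2358)), (np.float64(0.002), np.int64(168)), (np.float64(0.004), np.int64(179)), (np.float64(0.006), np.int64(210)), (np.float64(0.008), np.int64(233)), (np.float64(0.01), np.int64(252))]
plane [-0.00208907 -0.00480415 -0.00102927] 32175 ((464.1683654785156, 265.058837890625), (140.35968017578125, 118.72029876708984), 85.10076904296875)
collar 5707 [-0.00307311 -0.00010527  0.02281419] ((474.6172790527344, 263.7056579589844), (50.7735710144043, 41.4171257019043), 85.2091064453125) 0.022860057357009272
```

```bash
python3 -m creep '[[-1,2,-25,0,0,0,0],[-1,2,-40,-10,0,0,0],[-1,0,-14,-10,0,0,0],[-1,0,0,0,0,0,0]]'; python3 - <<'E'
from h import *
for n in("top0","scene0","w1"):
    W=np.load(n+".npz")["W"]
    r=np.hypot(W[...,0]-.479,W[...,1]-.185)
    for nm,lo,hi,R in(("tip",.089,.099,.02),("disc",.075,.086,.045)):
        m=(W[...,2]>lo)&(W[...,2]<hi)&(r<R); P=W[m]
        if m.sum()>4: print(n,nm,m.sum(),P.mean(0).round(4),np.median(P[:,2]).round(4),np.array(cv2.minAreaRect((P[:,:2]*1000).astype(np.float32))[0]).round(1),np.array(cv2.minAreaRect((P[:,:2]*1000).astype(np.float32))[1]).round(1))
E
```

```text
t: 4.75
eef_pos: [0.479, 0.1905, 0.1177]
tool_rot: [-0.001, 0.04, 0.999, -0.0]
contact_force: [0.3, 0.0, -1.8]
gripper_width: 0.456
grasp_force: 61.8
top0 tip 35 [0.4808 0.1826 0.0942] 0.0945 [480.4 183.6] [17.2 17.3]
top0 disc 400 [0.481  0.1821 0.0803] 0.0804 [481.7 183.4] [66.5 66.7]
scene0 tip 49 [0.4795 0.1858 0.0935] 0.0937 [479.6 184.5] [17.7 19.6]
scene0 disc 489 [0.4797 0.1866 0.0801] 0.08 [478.4 184.4] [69.1 67.5]
w1 tip 286 [0.4797 0.1871 0.093 ] 0.0934 [480.7 186.6] [14.2 19.4]
w1 disc 2428 [0.4801 0.1939 0.0799] 0.08 [483.3 192.4] [50.7 69.9]
```

```bash
python3 -m creep '[[-1,1,-6,-8,0,0,0],[-1,0,0,0,0,0,0],[-1,0,0,0,0,0,0]]'; python3 -m creep '[[-1,0,0,-5,0,0,0],[-1,0,0,-3,0,0,0],[-1,0,0,-1,0,0,0],[-1,0,0,0,0,0,0]]'
```

```text
t: 5.12
eef_pos: [0.4807, 0.1853, 0.1107]
tool_rot: [0.0, 0.039, 0.999, 0.0]
contact_force: [0.1, -0.6, -3.3]
gripper_width: 0.452
grasp_force: 61.8
t: 5.62
eef_pos: [0.4806, 0.1845, 0.1015]
tool_rot: [-0.0, 0.04, 0.999, -0.0]
contact_force: [0.2, -0.2, -2.5]
gripper_width: 0.452
grasp_force: 61.8
```

```bash
python3 -m creep '[[-1,0,0,-2,0,0,0],[-1,0,0,-1,0,0,0],[-1,0,0,0,0,0,0]]'; python3 -m creep '[[-1,0,0,-1,0,0,0],[-1,0,0,0,0,0,0]]'
```

```text
t: 6.0
eef_pos: [0.4807, 0.1845, 0.0986]
tool_rot: [-0.0, 0.04, 0.999, -0.0]
contact_force: [-0.3, -0.5, -3.1]
gripper_width: 0.456
grasp_force: 61.8
t: 6.25
eef_pos: [0.4807, 0.1843, 0.0976]
tool_rot: [-0.0, 0.04, 0.999, -0.0]
contact_force: [-0.4, -1.9, -2.5]
gripper_width: 0.46
grasp_force: 61.8
```

```bash
python3 -m creep '[[-1,0,0,-1.5,0,0,0],[-1,0,0,0,0,0,0]]'; python3 -m creep '[[-1,0,0,-1.5,0,0,0],[-1,0,0,0,0,0,0]]'
```

```text
t: 6.5
eef_pos: [0.4807, 0.1843, 0.096]
tool_rot: [-0.0, 0.04, 0.999, -0.0]
contact_force: [0.2, -1.2, -2.3]
gripper_width: 0.455
grasp_force: 61.8
t: 6.75
eef_pos: [0.4807, 0.1843, 0.0945]
tool_rot: [-0.0, 0.04, 0.999, -0.0]
contact_force: [0.0, -1.9, -2.5]
gripper_width: 0.455
grasp_force: 61.9
```

```bash
python3 -m creep '[[-1,0,-0.5,-2,0,0,0],[-1,0,0,0,0,0,0]]'; python3 -m creep '[[-1,0,0,-2,0,0,0],[-1,0,0,0,0,0,0]]'
```

```text
t: 7.0
eef_pos: [0.4806, 0.1841, 0.0924]
tool_rot: [-0.0, 0.04, 0.999, 0.0]
contact_force: [0.8, -0.2, -2.5]
gripper_width: 0.452
grasp_force: 61.8
t: 7.25
eef_pos: [0.4806, 0.1841, 0.0904]
tool_rot: [-0.0, 0.04, 0.999, 0.0]
contact_force: [-0.2, 0.4, -2.7]
gripper_width: 0.456
grasp_force: 61.8
```

The hole is already on the pin: no vertical force has built up about 9 mm below the tip. I'm lowering the plate to the disc.

```bash
python3 -m creep '[[-1,0,0,-3,0,0,0],[-1,0,0,-1.5,0,0,0],[-1,0,0,0,0,0,0]]'; python3 -m creep '[[-1,0,0,-1.5,0,0,0],[-1,0,0,0,0,0,0]]'
```

```text
t: 7.62
eef_pos: [0.4805, 0.184, 0.0859]
tool_rot: [-0.0, 0.04, 0.999, -0.0]
contact_force: [-1.1, 0.2, -2.2]
gripper_width: 0.457
grasp_force: 61.8
t: 7.88
eef_pos: [0.4806, 0.1841, 0.0846]
tool_rot: [-0.0, 0.04, 0.999, 0.0]
contact_force: [-1.2, -0.4, -0.6]
gripper_width: 0.461
grasp_force: 62.0
```

```bash
python3 -m creep '[[-1,0,0,-1,0,0,0],[-1,0,0,0,0,0,0],[0.2,0,0,0,0,0,0],[0.6,0,0,0,0,0,0],[1,0,0,0,0,0,0]]'; python3 -m creep '[[1,0,0,0,0,0,0],[1,0,0,0,0,0,0],[1,0,0,8,0,0,0],[1,0,0,30,0,0,0],[1,0,0,40,0,0,0]]';python3 -m creep '[[1,0,0,40,0,0,0],[1,0,40,20,0,0,0],[1,0,40,0,0,0,0],[1,0,20,0,0,0,0],[1,0,0,0,0,0,0]]'
python3 - <<'E'
from h import *
a=[]
for n in("wrist","scene"):
    p,d,W,T,K=cloud(n); save(n+"9.png",p)
    m=(np.hypot(W[...,0]-.480,W[...,1]-.185)<.065)&(np.hypot(W[...,0]-.480,W[...,1]-.185)>.035)&(W[...,2]>.06)&(W[...,2]<.1)
    P=W[m];c=np.linalg.lstsq(np.c_[P[:,:2]-[.48,.185],np.ones(len(P))],P[:,2],rcond=None)[0]
    print(n,m.sum(),c,np.percentile(P[:,2],[5,50,95]))
    v,u=np.mgrid[:384,:512]
    m=(W[...,2]>.073)&(W[...,2]<.09)&(np.hypot(W[...,0]-.480,W[...,1]-.185)<.11)
    print(cv2.minAreaRect((W[m][:,:2]*1000).astype(np.float32)))
    m=(W[...,2]>.096)&(W[...,2]<.115)&(np.hypot(W[...,0]-.480,W[...,1]-.185)<.035)
    print(W[m][:,2].mean(),cv2.minAreaRect((W[m][:,:2]*1000).astype(np.float32)))
    a.append(p)
save("c9.png",cv2.resize(np.hstack(a),(800,300),interpolation=cv2.INTER_AREA))
E
```

```text
t: 8.5
eef_pos: [0.4809, 0.1841, 0.0837]
tool_rot: [0.0, 0.04, 0.999, 0.0]
contact_force: [-0.9, 0.2, -1.5]
gripper_width: 0.982
grasp_force: 0.0
t: 9.12
eef_pos: [0.4801, 0.1837, 0.1623]
tool_rot: [-0.001, 0.04, 0.999, -0.0]
contact_force: [0.3, 0.3, 0.2]
gripper_width: 0.998
grasp_force: 0.0
t: 9.75
eef_pos: [0.4802, 0.2847, 0.2213]
tool_rot: [-0.0, 0.039, 0.999, -0.0]
contact_force: [-1.8, 0.3, 0.4]
gripper_width: 1.003
grasp_force: 0.0
wrist 7481 [0.00030073 0.00025118 0.08251423] [0.08139588 0.08251781 0.08362545]
((480.1515808105469, 183.98257446289062), (139.70648193359375, 140.3252716064453), 85.4424057006836)
0.10534380530169725 ((479.7982482910156, 183.83914184570312), (40.93282699584961, 40.517940521240234), 85.82725524902344)
scene 754 [ 0.00345883 -0.0101557   0.08225865] [0.07989135 0.0824991  0.08482415]
((479.1300354003906, 184.7144317626953), (140.86749267578125, 139.60806274414062), 85.48680877685547)
0.10530768558323207 ((479.178466796875, 185.3976287841797), (41.9868049621582, 38.61182403564453), 86.3731689453125)
```

View pics/c9.png

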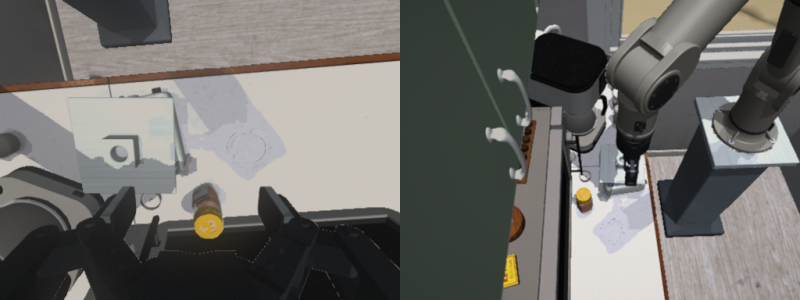

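The wrist view shows the plate level on the scale with the pin inside its hole at about (122,152), and the gripper is clear. The underside is about 77 mm up and the carrier about 2 mm down.

```bash
python3 -m creep '[[1,0,0,0,0,0,0],[1,0,0,0,0,0,0]]' && python3 -c "
from station import *
print(hand_in())"
```

```text
t: 10.1
eef_pos: [0.4809, 0.2828, 0.2216]
tool_rot: [-0.0, 0.041, 0.999, -0.0]
contact_force: [-0.6, -0.4, 0.1]
gripper_width: 1.002
grasp_force: 0.0
the job is handed in; nothing more can be done
None
```

The weighing plate is back on the scale, level and free with the pin in its hole and the carrier about 2 mm down; I handed the job in at about 10 s, and no verdict was returned.

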